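Rotate the spice stock behind the canisters

ROBOT

A 7-joint arm with a two-finger parallel gripper is mounted at the origin on a cart in front of the work surface, level with it; the furniture and walls round the work are solid. World frame = base frame: x ahead of the robot, y to its left, z up, the work surface at z = 0. Lengths are in m, angles in rad, forces in N, time in s.
With the tool pointing down it reaches from about 0.4 to 0.9 m from the base axis. Payload 5.6 kg.
Tool frame: the origin (TCP) lies where the fingers leave the gripper's body, on its centre line; the fingertips stand 88 mm ahead of it and the grasp point (between the pads) lies pinch_z ahead of it (pinch_z is the distance from the TCP to the grasp point, in m); z points along the fingers, y is the line along which they close (so a half turn about z gives the same grasp; the last joint's range is limited). The gripper opens to 92 mm and grips with 3 to 60 N. Pads are 20 mm wide; open, the fingers measure 128 mm over their backs; the gripper's body (75 mm by 189 mm) begins 69 mm behind the grasp point.
Start: joints at [-1.249, 0.468, -0.012, 1.603, 0.006, 1.071, -0.056], TCP at [0.232, 0.607, 0.303] pointing down, gripper open.
Joint ranges: [-2.53, 2.53], [-0.31, 2.02], [-1.57, 1.55], [0.28, 2.44], [-1.29, 4.43], [0.15, 1.84], [-2.92, 2.92]. Speed limits (rad/s): [2.57, 2.57, 3.14, 3.14, 3.14, 3.14, 3.14].

INTERFACE

Orientations are given as a rotation vector (axis times angle).
In Python, from workcell import sense, camera, get_calibration, close_job, pinch_z gives the robot as it stands.
- The arm moves only by the shell command python3 -m inch 'ROWS' [OPENING] [FORCE]. ROWS is JSON, a list of rows, each an object with "slide": the shift along the world's x, y, z each as a share of 0.2 m, from -1 to 1, a list of three; "rot": the turn, a rotation vector about the world's x, y, z each as a share of 180 degrees, from -1 to 1, a list of three. A call has 1 to 10 rows; each row is the pose to reach, as a shift and turn from the pose commanded when the call began, turning the shorter way round; what a row does not reach only later rows make up. A row lasts 1/12 s, in which the tool goes at most 41.7 mm and 7.16 degrees, less where a joint would pass 70% of its speed; a pose out of reach is approached as far as the arm can. A call with a number of a shift or a turn outside -1 to 1 is refused whole. A call with a gripper value outside its range is refused whole. OPENING is the closure, from 0 (fully open) to 1 (shut), set as the call begins (- or left out, the last holds). The fingers move at their own pace and stop on an object; FORCE is the grip in N (left out, the last holds). Time passes only in rows, so rows that repeat a pose let the fingers close. It gives the time, the measured TCP pose, the force, the opening and the grip force at its end, in the units of the state.
- sense(): the state, without advancing time (a new reading comes with each control period).
- camera(name): name is "scene" or "top"; returns (picture, depth): 384x512x3 uint8, blue, green, red; 384x512 float32, m along the optical axis (not along the pixel's ray), 0 where there is no reading.
- get_calibration(name): a dict with "camera_matrix" (3x3 intrinsics, pixels), "pose" (4x4, takes a point from camera to world coordinates). Camera axes: x right, y down, z forward; pixel columns grow to the right and rows downward; lengths in m; the calibration is good to about 2 mm. A picture is of the moment at which its call begins. get_calibration takes no time and is no camera call.
- close_job(): hands the job in; it is judged then, once.
The state is a dict: "t": time; "joints": joint angles; "joint_velocities": joint speeds; "joint_efforts": joint torques, N m; "eef_pos": TCP position; "ee_rot": TCP orientation; "contact_force": force on the tool from outside, world axes, zero at the start; "torque": the same for the moment, N m; "gripper_width": finger opening in m; "finger_force": force on a finger pad.
Only numpy, scipy, OpenCV 4.12 (cv2) and the standard library are available. Lean on these libraries where they do the work, as an engineer would, in place of code of your own. Each camera call takes 0.05 s, during which the arm holds its last target. There are 200 camera calls.

TASK

The old spice tin (cream, with a grey lid) stands at the back of the dark wooden rack, behind the white and the blue canister. First move both canisters on to the green tray, then put the old tin on the middle of the kitchen scale's round steel plate, and then stand the new red tin in its place, on the middle of the cork pad in the rack. Last, put each canister back on the middle of the pad of its own colour; keep the canisters upright throughout, and leave everything standing upright.

Things in the scene. Friction and masses are not known exactly. Their poses are not given: they have to be found in the camera images.
- canister_white: White canister with a white lid and a pale wooden knob, upright and loose, about 0.32 kg. Round body 60 mm across, 82 mm tall; lid 62 mm across, 82 to 90 mm up; neck 18 mm across, then the knob, 26 mm across, 96 to 116 mm up: hold it by the knob from above. Origin at the centre of the underside, z up. At the start it stands on the white pad in the rack
- canister_blue: Blue canister with a blue lid and a pale wooden knob, upright and loose, about 0.32 kg. Round body 60 mm across, 82 mm tall; lid 62 mm across, 82 to 90 mm up; neck 18 mm across, then the knob, 26 mm across, 96 to 116 mm up: hold it by the knob from above. Origin at the centre of the underside, z up. At the start it stands on the blue pad in the rack
- old_tin: Old spice tin, loose, cream-coloured body with a grey lid, round, 46 mm across the lid and 44 mm below it, 48 mm tall, about 0.06 kg. Origin at the centre of the underside. At the start it stands on the cork pad; the canisters in front leave no room for a gripper's body
- new_tin: New spice tin, loose, red body with a brass lid, round, 46 mm across the lid and 44 mm below it, 48 mm tall, about 0.07 kg. Origin at the centre of the underside. At the start it stands on the worktop in front of the rack
- rack: Dark wooden rack, fixed, open to the front (-x), turned up to 0.25 rad. Board 160 (x) by 210 mm (y), top at 10 mm. Rim 8 mm thick: back 48 mm high, inner face at x +72; sides 34 to 46 mm high, inner faces at y +-97. It bears the cork pad at the back (x +35, y 0) and the white and blue pads in front (x -17, y +-46; which is left varies). Origin at the centre of its underside, on the worktop
- pad_white: White round pad with a grey rim in the front of the rack, fixed, 72 mm across, 3 mm thick: place of the white canister. Its top is 13 mm above the worktop; origin at the centre of its underside, at height 10 mm
- pad_blue: Blue round pad with a grey rim in the front of the rack, fixed, 72 mm across, 3 mm thick: place of the blue canister. Its top is 13 mm above the worktop; origin at the centre of its underside, at height 10 mm
- pad_cork: Cork round pad at the back of the rack, fixed, 54 mm across, 3 mm thick: place of the tin. Its top is 13 mm above the worktop; origin at the centre of its underside, at height 10 mm
- tray: Green tray on the worktop, fixed, left or right of the rack, 220 mm along its x and 110 mm along its y; floor 5 mm thick, rim 5 mm wide and 14 mm high. Both canisters fit upright inside, one behind the other 50 mm to either side of the middle along its x. Origin at the centre of its underside
- scale: Kitchen scale, fixed, on the other side of the rack from the tray: white base 170 by 130 mm and 18 mm high, dark display at the front, round steel plate 120 mm across whose top is 28 mm above the worktop. Origin on the plate's axis, at the height of the worktop
Not all that is in view belongs to the job. There is more than one size of the new_tin; the job needs the larger.

How it is judged:
By the outcome, as a careful person would: the job done as asked, in the order asked, and still so for the second after the job is handed in, with the robot touching nothing.
It also fails if it takes over 138 s, if anything falls off the work surface, if the arm or the gripper's body presses on something with over 40 N, if the wrist force passes 120 N, or if a joint passes its speed limit or range.

## Working session

There is one attempt and no reset: what is moved stays moved. The work goes in short steps, Python scripts to look and compute and a shell command to move; the robot and the scene stay as the last step left them, time stands still between calls to the robot, and variables do not carry over. Pictures are saved under pics/ and viewed, at most 14 in all, crops included, and the job is handed in when it is done.

```bash
ls; mkdir -p pics
python3 - <<'E'
from workcell import *
import cv2,numpy as np
s=sense();print(s,pinch_z)
for n in("scene","top"):
    p,d=camera(n);cv2.imwrite(f"pics/{n}0.png",p);np.savez(f"{n}0.npz",p=p,d=d)
    c=get_calibration(n);print(n,c)
E
```

```text
pics
{'t': 0.0, 'joints': array([-1.24899089,  0.46835845, -0.0115914 ,  1.6036146 ,  0.00601208,
        1.07137234, -0.05633272]), 'joint_velocities': array([-0.00020812, -0.00010777, -0.0016152 ,  0.0007687 , -0.00075637,
       -0.0006011 ,  0.00127904]), 'joint_efforts': array([ 7.95850956e-04, -5.20572639e+01, -1.24294902e-02, -2.43741900e+01,
       -5.66928601e-02,  1.73083314e-02,  1.53848728e-04]), 'eef_pos': array([0.23181299, 0.60680906, 0.30175609]), 'ee_rot': array([-5.69986826e-01, -3.08927262e+00,  2.68528022e-03]), 'contact_force': array([-0.38537099,  0.18305664, -0.09208931]), 'torque': array([-0.03231225,  0.0407877 , -0.0035335 ]), 'finger_force': 0.0, 'gripper_width': 0.09194890995400747} 0.0694
scene {'camera_matrix': array([[497.14645794,   0.        , 247.61218661],
       [  0.        , 497.14645794, 182.97892197],
       [  0.        ,   0.        ,   1.        ]]), 'pose': array([[-0.66641218, -0.36700058,  0.64900337, -0.22671825],
       [-0.74545908,  0.34387894, -0.5709974 ,  0.68147912],
       [-0.01362222, -0.86432508, -0.50274903,  0.61354159],
       [ 0.        ,  0.        ,  0.        ,  1.        ]])}
top {'camera_matrix': array([[482.22385505,   0.        , 263.83253376],
       [  0.        , 482.22385505, 191.03679118],
       [  0.        ,   0.        ,   1.        ]]), 'pose': array([[ 0.02080148, -0.99298971,  0.1163561 ,  0.37920755],
       [-0.99958355, -0.01832781,  0.02228923, -0.00638943],
       [-0.02000042, -0.11677129, -0.99295743,  1.16702838],
       [ 0.        ,  0.        ,  0.        ,  1.        ]])}
```

View pics/scene0.png

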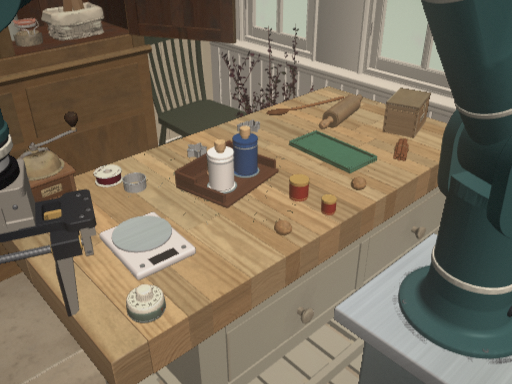

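View pics/top0.png

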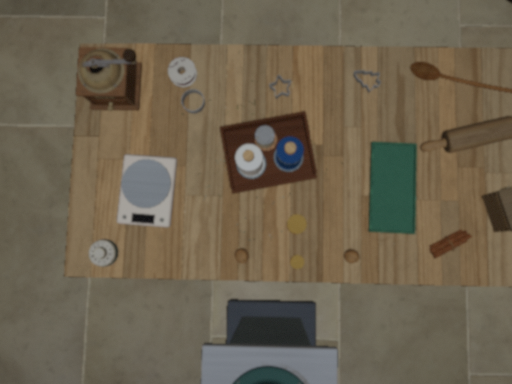

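The scene view shows white canister (220,165), blue (245,150), large red tin (299,187), small decoy (329,203), scale (145,240) and tray (333,150). The top view shows the old tin lid (265,136), white knob (249,155), blue knob (289,150), large new tin (297,224), scale plate (147,184), and tray centre (393,188).

```bash
cat > h.py <<'E'
from workcell import *
import cv2,numpy as np
def ray(n,u,v,z):
    c=get_calibration(n);T=c["pose"];d=T[:3,:3]@np.linalg.solve(c["camera_matrix"],[u,v,1.]);o=T[:3,3]
    return (o+d*(z-o[2])/d[2])[:2]
def proj(n,P):
    c=get_calibration(n);T=c["pose"];q=T[:3,:3].T@(np.asarray(P,float)-T[:3,3]);q=c["camera_matrix"]@q;return q[:2]/q[2]
def blobs(p,lo,hi,roi,amin=15):
    u0,v0,u1,v1=roi;h=cv2.cvtColor(p[v0:v1,u0:u1],cv2.COLOR_BGR2HSV);m=cv2.inRange(h,lo,hi)
    cs,_=cv2.findContours(m,cv2.RETR_EXTERNAL,cv2.CHAIN_APPROX_NONE);o=[]
    for c in sorted(cs,key=cv2.contourArea,reverse=True):
        if cv2.contourArea(c)<amin:break
        (x,y),(w,hh),a=cv2.minAreaRect(c);o.append((x+u0,y+v0,w,hh,a,cv2.contourArea(c)))
    return o
E
python3 - <<'E'
from h import *
p=np.load("top0.npz")["p"];h=cv2.cvtColor(p,cv2.COLOR_BGR2HSV)
for u,v in[(249,155),(289,150),(265,132),(297,224),(147,184),(393,188),(225,140),(240,165),(280,160)]:print((u,v),h[v,u])
big=cv2.resize(p[100:240,210:320],None,fx=5,fy=4.2,interpolation=cv2.INTER_CUBIC)
big=cv2.resize(p[100:200,210:330],None,fx=6,fy=6,interpolation=cv2.INTER_CUBIC)
cv2.imwrite("pics/rack.png",cv2.convertScaleAbs(big,alpha=1.7))
for n,lo,hi,roi,z in[("tray",(65,80,30),(95,255,255),(350,120,430,250),.012),("newtins",(15,130,80),(30,255,255),(280,205,315,280),.048)]:
    for b in blobs(p,lo,hi,roi):print(n,np.round(b,1),ray("top",b[0],b[1],z).round(4))
d=np.load("top0.npz")["d"];print(d[155,249],d[136,265],d[224,297],d[184,147])
E
```

```text
(249, 155) [ 18  88 147]
(289, 150) [ 18  89 146]
(265, 132) [107  15 122]
(297, 224) [ 20 141 130]
(147, 184) [106  22 126]
(393, 188) [ 78 114  83]
(225, 140) [ 11 164  53]
(240, 165) [ 98   6 168]
(280, 160) [107 114  76]
tray [3.923e+02 1.874e+02 4.420e+01 8.870e+01 1.000e+00 3.750e+03] [ 0.529  -0.2889]
newtins [296.  224.   17.   18.4  45.  243. ] [ 0.4349 -0.0573]
newtins [296.4 261.4  12.7  12.   11.3 112.5] [ 0.3492 -0.0594]
1.0554663 1.127771 1.1157123 1.1521369
```

View pics/rack.png

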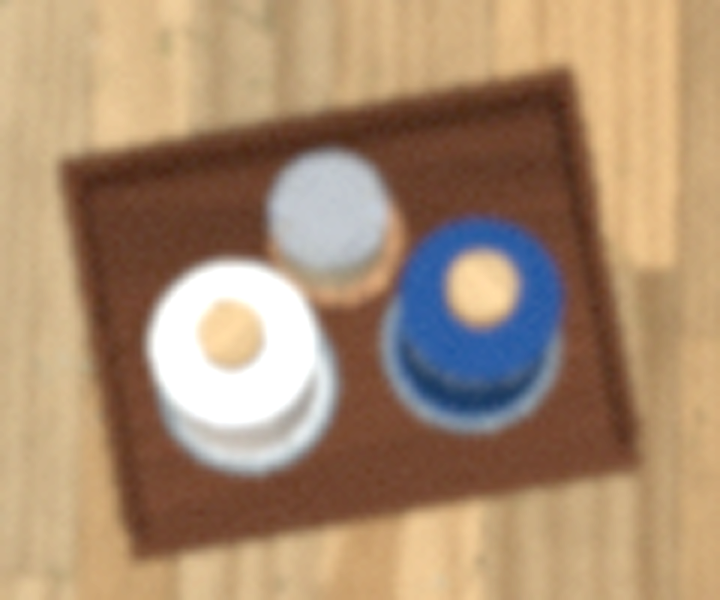

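Crop (6x, offset 210,100): rack back corners at (65,162),(570,70), front corners (137,553),(635,462); knobs and grey lid clear; cork pad pokes out in front of the tin.

Run:
```python
from h import *
p=np.load("top0.npz")["p"]
for n,lo,hi,roi,z,k in[("knobW",(12,50,110),(25,255,255),(241,147,257,164),.129,1),("knobB",(12,50,110),(25,255,255),(281,142,297,158),.129,1),
 ("oldlid",(80,5,85),(130,60,255),(252,122,276,148),.061,1),("plate",(95,15,80),(120,255,255),(115,150,180,212),.028,1),("scalebase",(0,0,100),(180,60,255),(110,145,185,232),.018,1)]:
    for b in blobs(p,lo,hi,roi)[:2]:print(n,np.round(b,1),ray("top",b[0],b[1],z).round(4))
C={k:ray("top",210+a/6-.4,100+b/6-.4,z) for k,(a,b,z) in dict(BL=(65,162,.048),BR=(570,70,.048),FL=(137,553,.034),FR=(635,462,.034)).items()}
print({k:v.round(4) for k,v in C.items()})
bl=C["BL"]-C["BR"];print("L",np.linalg.norm(bl),"yaw",np.arctan2(-bl[0],bl[1]))
fl=C["FL"]-C["FR"];print("L",np.linalg.norm(fl),"yaw",np.arctan2(-fl[0],fl[1]))
e=(C["BL"]-C["FL"]);print(np.linalg.norm(e),np.arctan2(e[1],e[0]))
e=(C["BR"]-C["FR"]);print(np.linalg.norm(e),np.arctan2(e[1],e[0]))
yaw=np.arctan2(-(bl+fl)[0],(bl+fl)[1]);c=sum(C.values())/4;print(yaw,c)
R=np.array([[np.cos(yaw),-np.sin(yaw)],[np.sin(yaw),np.cos(yaw)]])
for q in[(.035,0),(-.017,.046),(-.017,-.046)]:print(q,(c+R@q).round(4))
# tin's/pads in scene view
s=np.load("scene0.npz")["p"]
cv2.imwrite("pics/sc.png",cv2.resize(s[110:240,170:320],None,fx=5,fy=4.6) if 0 else cv2.resize(s[115:225,170:320],None,fx=5,fy=5,interpolation=cv2.INTER_CUBIC))
T=sense();from scipy.spatial.transform import Rotation as Ro
print(Ro.from_rotvec(T["ee_rot"]).as_matrix().round(3))
```

```text
knobW [248.  155.    9.9   9.9  45.   75. ] [0.5796 0.0532]
knobB [290.  147.5  11.   10.   90.   84. ] [ 0.5978 -0.0384]
oldlid [264.5 134.5  17.   17.   45.  217.5] [0.6421 0.0196]
plate [ 145.5  183.1   45.6   47.4   53.1 1663. ] [0.5265 0.3031]
scalebase [ 146.4  190.2   54.2   71.5    5.9 3678. ] [0.5106 0.3028]
{'BL': array([0.6627, 0.1252]), 'BR': array([ 0.7032, -0.0743]), 'FL': array([0.5089, 0.0934]), 'FR': array([ 0.5487, -0.1025])}
L 0.20353278489979798 yaw 0.2001027875558681
L 0.19990723245532518 yaw 0.2004643302274728
0.15711535189184214 0.20371015072143828
0.15707184071216532 0.1806276992356897
0.2002819343726903 [0.60586282 0.01044171]
(0.035, 0) [0.6402 0.0174]
(-0.017, 0.046) [0.5801 0.0521]
(-0.017, -0.046) [ 0.5984 -0.038 ]
[[-0.934  0.357 -0.   ]
 [ 0.357  0.934 -0.002]
 [-0.    -0.002 -1.   ]]
```

```bash
python3 -m inch '[{"slide":[0.1,-0.15,0],"rot":[0,0,0.03]},{"slide":[0.2,-0.3,0],"rot":[0,0,0.06]},{"slide":[0.3,-0.5,0],"rot":[0,0,0.09]},{"slide":[0.42,-0.7,0],"rot":[0,0,0.12]},{"slide":[0.55,-0.9,0],"rot":[0,0,0.15]},{"slide":[0.6,-1,0],"rot":[0,0,0.18]},{"slide":[0.6,-1,0],"rot":[0,0,0.18]}]' 0 25
python3 -m inch '[{"slide":[0.1,-0.15,0],"rot":[0,0,0]},{"slide":[0.2,-0.3,0],"rot":[0,0,0]},{"slide":[0.3,-0.5,0],"rot":[0,0,0]},{"slide":[0.42,-0.7,0],"rot":[0,0,0]},{"slide":[0.55,-0.9,0],"rot":[0,0,0]},{"slide":[0.6,-1,0],"rot":[0,0,0]},{"slide":[0.6,-1,0],"rot":[0,0,0]}]'
python3 -m inch '[{"slide":[0.1,-0.15,0],"rot":[0,0,0]},{"slide":[0.2,-0.3,0],"rot":[0,0,0]},{"slide":[0.35,-0.5,-0.1],"rot":[0,0,0]},{"slide":[0.45,-0.65,-0.15],"rot":[0,0,0]},{"slide":[0.54,-0.77,-0.2],"rot":[0,0,0]},{"slide":[0.54,-0.77,-0.2],"rot":[0,0,0]},{"slide":[0.54,-0.77,-0.2],"rot":[0,0,0]}]'
python3 - <<'E'
from h import *
from scipy.spatial.transform import Rotation as Ro
print(Ro.from_rotvec(sense()["ee_rot"]).as_matrix().round(3))
E
```

```text
t: 0.68
eef_pos: [0.3568, 0.3999, 0.3024]
ee_rot: [-0.304, 3.126, -0.007]
contact_force: [0.3, 0.2, -0.1]
gripper_width: 0.0914
finger_force: 0.0
t: 1.27
eef_pos: [0.4754, 0.1998, 0.3026]
ee_rot: [-0.296, 3.126, -0.005]
contact_force: [-0.7, 0.1, 1.1]
gripper_width: 0.0919
finger_force: 0.0
t: 1.85
eef_pos: [0.5801, 0.0512, 0.2612]
ee_rot: [0.307, -3.124, 0.001]
contact_force: [-0.6, 1.1, 0.4]
gripper_width: 0.0919
finger_force: 0.0
[[-0.981 -0.195 -0.002]
 [-0.195  0.981 -0.001]
 [ 0.003 -0.001 -1.   ]]
```

```bash
python3 -m inch '[{"slide":[0,0.005,-0.08],"rot":[0,0,0]},{"slide":[0,0.005,-0.16],"rot":[0,0,0]},{"slide":[0,0.005,-0.24],"rot":[0,0,0]},{"slide":[0,0.005,-0.3],"rot":[0,0,0]},{"slide":[0,0.005,-0.33],"rot":[0,0,0]},{"slide":[0,0.005,-0.33],"rot":[0,0,0]},{"slide":[0,0.005,-0.33],"rot":[0,0,0]}]'
python3 -m inch '[{"slide":[0,0,0],"rot":[0,0,0]},{"slide":[0,0,0],"rot":[0,0,0]},{"slide":[0,0,0],"rot":[0,0,0]},{"slide":[0,0,0],"rot":[0,0,0]},{"slide":[0,0,0],"rot":[0,0,0]},{"slide":[0,0,0],"rot":[0,0,0]},{"slide":[0,0,0],"rot":[0,0,0]},{"slide":[0,0,0],"rot":[0,0,0]}]' 1 25
python3 -m inch '[{"slide":[0,0,0.05],"rot":[0,0,0]},{"slide":[0,0,0.15],"rot":[0,0,0]},{"slide":[0,0,0.25],"rot":[0,0,0]},{"slide":[0,0,0.4],"rot":[0,0,0]},{"slide":[0,0,0.5],"rot":[0,0,0]},{"slide":[0,0,0.55],"rot":[0,0,0]},{"slide":[0,0,0.55],"rot":[0,0,0]}]'
python3 -c "
from h import *
p,d=camera('scene');cv2.imwrite('pics/s1.png',p)"
```

```text
t: 2.43
eef_pos: [0.58, 0.0549, 0.197]
ee_rot: [-0.316, 3.126, 0.0]
contact_force: [1.3, 0.1, 0.8]
gripper_width: 0.0919
finger_force: 0.0
t: 3.1
eef_pos: [0.5799, 0.0542, 0.1967]
ee_rot: [0.314, -3.126, -0.0]
contact_force: [0.4, 0.1, -0.4]
gripper_width: 0.0406
finger_force: 0.0
t: 3.68
eef_pos: [0.581, 0.0543, 0.3097]
ee_rot: [-0.314, 3.121, 0.001]
contact_force: [0.4, -0.8, -0.6]
gripper_width: 0.0005
finger_force: 0.0
```

View pics/s1.png

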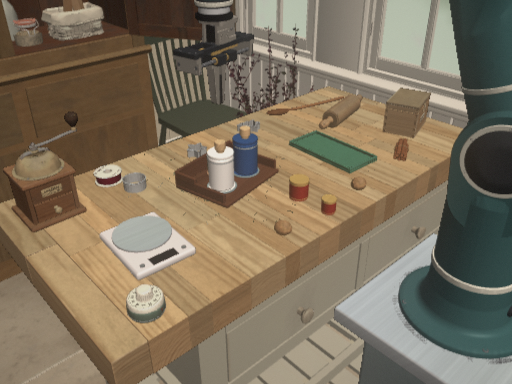

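The picture shows the gripper lifted empty (it closed too slowly), with the canisters unmoved. I'll go again, waiting longer.

```bash
python3 -m inch '[{"slide":[0,0,0],"rot":[0,0,0]},{"slide":[0,0,0],"rot":[0,0,0]},{"slide":[0,0,0],"rot":[0,0,0]},{"slide":[0,0,0],"rot":[0,0,0]},{"slide":[0,0,0],"rot":[0,0,0]},{"slide":[0,0,0],"rot":[0,0,0]},{"slide":[0,0,0],"rot":[0,0,0]},{"slide":[0,0,0],"rot":[0,0,0]},{"slide":[0,0,0],"rot":[0,0,0]},{"slide":[0,0,0],"rot":[0,0,0]}]' 0.4 25
python3 -m inch '[{"slide":[0,-0.005,-0.12],"rot":[0,0,0]},{"slide":[0,-0.005,-0.24],"rot":[0,0,0]},{"slide":[0,-0.005,-0.36],"rot":[0,0,0]},{"slide":[0,-0.005,-0.45],"rot":[0,0,0]},{"slide":[0,-0.005,-0.53],"rot":[0,0,0]},{"slide":[0,-0.005,-0.56],"rot":[0,0,0]},{"slide":[0,-0.005,-0.56],"rot":[0,0,0]}]'
python3 -m inch '[{"slide":[0,0,0],"rot":[0,0,0]},{"slide":[0,0,0],"rot":[0,0,0]},{"slide":[0,0,0],"rot":[0,0,0]},{"slide":[0,0,0],"rot":[0,0,0]},{"slide":[0,0,0],"rot":[0,0,0]},{"slide":[0,0,0],"rot":[0,0,0]},{"slide":[0,0,0],"rot":[0,0,0]},{"slide":[0,0,0],"rot":[0,0,0]}]' 1 25
```

```text
t: 4.57
eef_pos: [0.5799, 0.0542, 0.3067]
ee_rot: [-0.315, 3.126, 0.0]
contact_force: [-0.1, -0.8, -0.0]
gripper_width: 0.0554
finger_force: 0.0
t: 5.15
eef_pos: [0.5792, 0.0531, 0.1933]
ee_rot: [0.314, -3.123, 0.0]
contact_force: [0.7, 0.5, -0.2]
gripper_width: 0.0554
finger_force: 0.0
t: 5.82
eef_pos: [0.5804, 0.0536, 0.1955]
ee_rot: [-0.315, 3.124, 0.001]
contact_force: [-0.0, 0.4, 5.8]
gripper_width: 0.0256
finger_force: 25.0
```

```bash
python3 -m inch '[{"slide":[0,0,0.02],"rot":[0,0,0]},{"slide":[0,0,0.08],"rot":[0,0,0]},{"slide":[0,0,0.18],"rot":[0,0,0]},{"slide":[0,0,0.3],"rot":[0,0,0]},{"slide":[0,0,0.42],"rot":[0,0,0]},{"slide":[0,0,0.54],"rot":[0,0,0]},{"slide":[0,0,0.65],"rot":[0,0,0]},{"slide":[0,0,0.72],"rot":[0,0,0]},{"slide":[0,0,0.75],"rot":[0,0,0]},{"slide":[0,0,0.75],"rot":[0,0,0]}]'
python3 -m inch '[{"slide":[0,-0.02,0],"rot":[0,0,0]},{"slide":[0,-0.07,0],"rot":[0,0,0]},{"slide":[0,-0.14,0],"rot":[0,0,0]},{"slide":[0,-0.23,0],"rot":[0,0,0]},{"slide":[0,-0.34,0],"rot":[0,0,0]},{"slide":[0,-0.46,0],"rot":[0,0,0]},{"slide":[0,-0.58,0],"rot":[0,0,0]},{"slide":[0,-0.7,0],"rot":[0,0,0]},{"slide":[0,-0.82,0],"rot":[0,0,0]},{"slide":[0,-0.94,0],"rot":[0,0,0]}]'
python3 -m inch '[{"slide":[0,-0.12,0],"rot":[0,0,0]},{"slide":[0,-0.24,0],"rot":[0,0,0]},{"slide":[0,-0.36,0],"rot":[0,0,0]},{"slide":[0,-0.48,0],"rot":[0,0,0]},{"slide":[0,-0.58,-0.05],"rot":[0,0,0]},{"slide":[0,-0.66,-0.1],"rot":[0,0,0]},{"slide":[0,-0.72,-0.18],"rot":[0,0,0]},{"slide":[0,-0.76,-0.26],"rot":[0,0,0]},{"slide":[0,-0.77,-0.34],"rot":[0,0,0]},{"slide":[0,-0.77,-0.4],"rot":[0,0,0]}]'
python3 -c "
from h import *
p,d=camera('scene');cv2.imwrite('pics/s2.png',p)"
```

```text
t: 6.65
eef_pos: [0.5802, 0.053, 0.3463]
ee_rot: [-0.314, 3.123, 0.0]
contact_force: [0.6, -0.4, -3.1]
gripper_width: 0.0252
finger_force: 25.0
t: 7.48
eef_pos: [0.5789, -0.137, 0.3432]
ee_rot: [0.313, -3.123, -0.0]
contact_force: [0.4, 0.7, -3.1]
gripper_width: 0.0251
finger_force: 25.0
t: 8.32
eef_pos: [0.578, -0.2906, 0.2616]
ee_rot: [0.31, -3.122, -0.001]
contact_force: [-0.4, -0.1, -2.5]
gripper_width: 0.0255
finger_force: 25.0
```

View pics/s2.png

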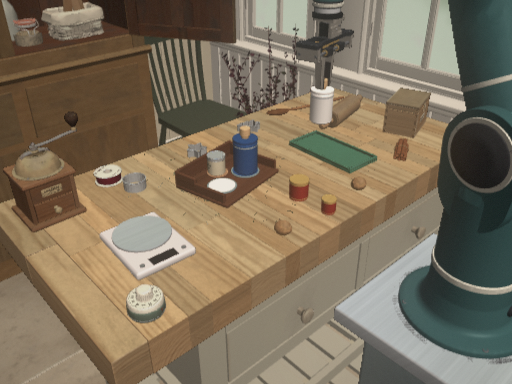

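White canister hangs upright over the far half of the tray (321,105); white pad is bare at (221,186).

```bash
python3 -m inch '[{"slide":[0,0,-0.08],"rot":[0,0,0]},{"slide":[0,0,-0.16],"rot":[0,0,0]},{"slide":[0,0,-0.23],"rot":[0,0,0]},{"slide":[0,0,-0.29],"rot":[0,0,0]},{"slide":[0,0,-0.33],"rot":[0,0,0]},{"slide":[0,0,-0.36],"rot":[0,0,0]},{"slide":[0,0,-0.38],"rot":[0,0,0]},{"slide":[0,0,-0.39],"rot":[0,0,0]},{"slide":[0,0,-0.39],"rot":[0,0,0]},{"slide":[0,0,-0.39],"rot":[0,0,0]}]'
```

```text
t: 9.2
eef_pos: [0.5805, -0.289, 0.1876]
ee_rot: [-0.315, 3.124, -0.001]
contact_force: [-0.3, 0.7, -0.7]
gripper_width: 0.0254
finger_force: 25.0
```

```bash
python3 -m inch '[{"slide":[0,0,0],"rot":[0,0,0]},{"slide":[0,0,0],"rot":[0,0,0]},{"slide":[0,0,0],"rot":[0,0,0]},{"slide":[0,0,0],"rot":[0,0,0]},{"slide":[0,0,0],"rot":[0,0,0]},{"slide":[0,0,0.02],"rot":[0,0,0]}]' 0.4 25
python3 -m inch '[{"slide":[0,0,0.1],"rot":[0,0,0]},{"slide":[0,0,0.25],"rot":[0,0,0]},{"slide":[0,0,0.4],"rot":[0,0,0]},{"slide":[0.02,0.15,0.46],"rot":[0,0,0]},{"slide":[0.04,0.3,0.46],"rot":[0,0,0]},{"slide":[0.06,0.45,0.46],"rot":[0,0,0]},{"slide":[0.08,0.6,0.46],"rot":[0,0,0]},{"slide":[0.09,0.75,0.46],"rot":[0,0,0]},{"slide":[0.09,0.9,0.46],"rot":[0,0,0]},{"slide":[0.09,1,0.46],"rot":[0,0,0]}]'
python3 -m inch '[{"slide":[0,0.1,0],"rot":[0,0,0]},{"slide":[0,0.2,0],"rot":[0,0,0]},{"slide":[0,0.255,-0.08],"rot":[0,0,0]},{"slide":[0,0.255,-0.2],"rot":[0,0,0]},{"slide":[0,0.255,-0.3],"rot":[0,0,0]},{"slide":[0,0.255,-0.38],"rot":[0,0,0]},{"slide":[0,0.255,-0.43],"rot":[0,0,0]},{"slide":[0,0.255,-0.44],"rot":[0,0,0]},{"slide":[0,0.255,-0.44],"rot":[0,0,0]}]'
python3 -m inch '[{"slide":[0,0,0],"rot":[0,0,0]},{"slide":[0,0,0],"rot":[0,0,0]},{"slide":[0,0,0],"rot":[0,0,0]},{"slide":[0,0,0],"rot":[0,0,0]},{"slide":[0,0,0],"rot":[0,0,0]},{"slide":[0,0,0],"rot":[0,0,0]},{"slide":[0,0,0],"rot":[0,0,0]},{"slide":[0,0,0],"rot":[0,0,0]}]' 1 25
python3 -c "
from h import *
p,d=camera('scene');cv2.imwrite('pics/s3.png',p)"
```

```text
t: 9.7
eef_pos: [0.5796, -0.2886, 0.1901]
ee_rot: [0.314, -3.125, -0.001]
contact_force: [-1.1, -0.0, -0.1]
gripper_width: 0.0552
finger_force: 0.0
t: 10.53
eef_pos: [0.5981, -0.0852, 0.283]
ee_rot: [-0.319, 3.125, 0.002]
contact_force: [1.0, 0.1, -0.4]
gripper_width: 0.0549
finger_force: 0.0
t: 11.28
eef_pos: [0.5979, -0.0379, 0.1945]
ee_rot: [0.314, -3.125, -0.0]
contact_force: [0.2, 0.4, -0.4]
gripper_width: 0.0552
finger_force: 0.0
t: 11.95
eef_pos: [0.5983, -0.0379, 0.1953]
ee_rot: [-0.314, 3.125, -0.0]
contact_force: [-0.7, -1.0, 4.1]
gripper_width: 0.0251
finger_force: 25.0
```

View pics/s3.png

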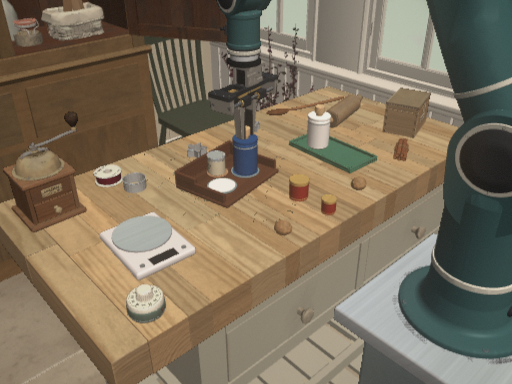

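White canister stands upright on the tray (318,130); the gripper holds the blue knob.

```bash
python3 -m inch '[{"slide":[0,0,0.02],"rot":[0,0,0]},{"slide":[0,0,0.08],"rot":[0,0,0]},{"slide":[0,0,0.18],"rot":[0,0,0]},{"slide":[0,0,0.3],"rot":[0,0,0]},{"slide":[-0.02,-0.02,0.4],"rot":[0,0,0]},{"slide":[-0.06,-0.06,0.47],"rot":[0,0,0]},{"slide":[-0.12,-0.12,0.5],"rot":[0,0,0]},{"slide":[-0.19,-0.2,0.5],"rot":[0,0,0]},{"slide":[-0.26,-0.3,0.5],"rot":[0,0,0]},{"slide":[-0.32,-0.4,0.5],"rot":[0,0,0]}]'
python3 -m inch '[{"slide":[-0.06,-0.11,0],"rot":[0,0,0]},{"slide":[-0.12,-0.23,0],"rot":[0,0,0]},{"slide":[-0.18,-0.35,0],"rot":[0,0,0]},{"slide":[-0.23,-0.47,0],"rot":[0,0,0]},{"slide":[-0.27,-0.59,0],"rot":[0,0,0]},{"slide":[-0.275,-0.7,0],"rot":[0,0,0]},{"slide":[-0.275,-0.78,-0.05],"rot":[0,0,0]},{"slide":[-0.275,-0.83,-0.12],"rot":[0,0,0]},{"slide":[-0.275,-0.855,-0.2],"rot":[0,0,0]},{"slide":[-0.275,-0.855,-0.28],"rot":[0,0,0]}]'
python3 -m inch '[{"slide":[0,0,-0.08],"rot":[0,0,0]},{"slide":[0,0,-0.14],"rot":[0,0,0]},{"slide":[0,0,-0.19],"rot":[0,0,0]},{"slide":[0,0,-0.22],"rot":[0,0,0]},{"slide":[0,0,-0.24],"rot":[0,0,0]},{"slide":[0,0,-0.255],"rot":[0,0,0]},{"slide":[0,0,-0.26],"rot":[0,0,0]},{"slide":[0,0,-0.26],"rot":[0,0,0]},{"slide":[0,0,-0.26],"rot":[0,0,0]}]'
```

```text
t: 12.83
eef_pos: [0.5318, -0.1187, 0.2944]
ee_rot: [0.315, -3.124, -0.001]
contact_force: [0.3, 1.2, -2.9]
gripper_width: 0.0254
finger_force: 25.0
t: 13.67
eef_pos: [0.4772, -0.2907, 0.2379]
ee_rot: [0.31, -3.125, 0.001]
contact_force: [0.9, 0.7, -3.2]
gripper_width: 0.0256
finger_force: 25.0
t: 14.42
eef_pos: [0.4794, -0.289, 0.1873]
ee_rot: [-0.315, 3.124, -0.001]
contact_force: [0.8, -1.7, -0.9]
gripper_width: 0.0253
finger_force: 25.0
```

```bash
python3 -m inch '[{"slide":[0,0,0],"rot":[0,0,0]},{"slide":[0,0,0],"rot":[0,0,0]},{"slide":[0,0,0],"rot":[0,0,0]},{"slide":[0,0,0],"rot":[0,0,0]},{"slide":[0,0,0],"rot":[0,0,0]},{"slide":[0,0,0.02],"rot":[0,0,0]},{"slide":[0,0,0.1],"rot":[0,0,0]},{"slide":[0,0,0.25],"rot":[0,0,0]},{"slide":[0,0,0.4],"rot":[0,0,0]},{"slide":[0,0,0.5],"rot":[0,0,0]}]' 0.4 25
python3 - <<'E'
from h import *
p,d=camera("top");np.savez("top1.npz",p=p,d=d)
for n,lo,hi,roi,z in[("oldlid",(80,5,85),(130,60,255),(252,122,276,145),.061),("padW",(0,0,130),(180,70,255),(236,148,268,182),.013),("padWall",(80,0,75),(130,70,255),(236,148,268,182),.013),("padB",(95,70,40),(125,255,255),(270,140,308,175),.013),("padBrim",(80,15,50),(130,255,255),(270,140,308,175),.013),("new",(15,130,80),(30,255,255),(280,205,315,240),.048)]:
    for b in blobs(p,lo,hi,roi)[:1]:print(n,np.round(b,1),ray("top",b[0],b[1],z).round(4))
cv2.imwrite("pics/t1.png",cv2.convertScaleAbs(cv2.resize(p[100:250,210:330],None,fx=4,fy=4,interpolation=cv2.INTER_CUBIC),alpha=1.6))
E
```

```text
t: 15.25
eef_pos: [0.4793, -0.2893, 0.2895]
ee_rot: [-0.314, 3.124, -0.002]
contact_force: [0.6, 0.2, 0.0]
gripper_width: 0.0551
finger_force: 0.0
oldlid [264.8 134.8  17.7  17.   45.  218.5] [0.6416 0.0191]
padW [251. 163.  26.  26.  90. 539.] [0.5824 0.0521]
padWall [251. 163.  28.  28.  90. 612.] [0.5824 0.0521]
padB [288.  156.5  25.   26.   90.  522. ] [ 0.5999 -0.0374]
padBrim [288.3 156.8  28.3  27.6  45.  609.5] [ 0.5993 -0.038 ]
new [296.5 224.   17.7  17.7  45.  242. ] [ 0.4349 -0.0585]
```

View pics/t1.png

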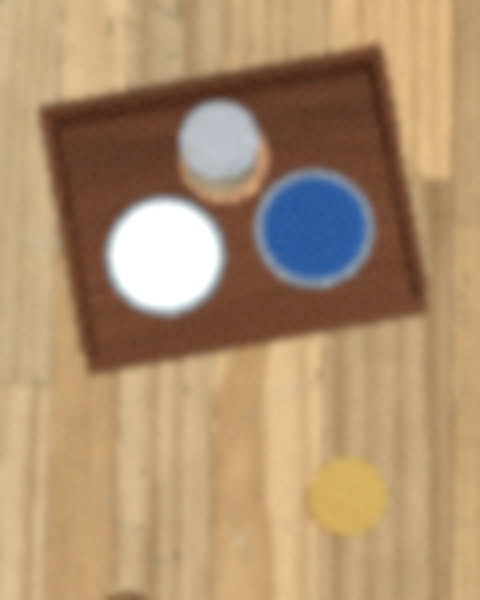

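All pads and old tin are clear: white pad (164,255), blue pad (314,228), tin lid (219,140) in the crop. Positions fit the model of the rack within 2 mm.

```bash
python3 -m inch '[{"slide":[0.04,0.06,0],"rot":[0,0,0]},{"slide":[0.09,0.17,0],"rot":[0,0,0]},{"slide":[0.16,0.31,0],"rot":[0,0,0]},{"slide":[0.23,0.46,0],"rot":[0,0,0]},{"slide":[0.3,0.6,0],"rot":[0,0,0]},{"slide":[0.37,0.73,0],"rot":[0,0,0]},{"slide":[0.45,0.87,0],"rot":[0,0,0]},{"slide":[0.5,1,0],"rot":[0,0,0]}]' 0.1 25
python3 -m inch '[{"slide":[0.1,0.15,0],"rot":[0,0,0]},{"slide":[0.18,0.3,0],"rot":[0,0,0]},{"slide":[0.26,0.45,0],"rot":[0,0,0]},{"slide":[0.315,0.54,-0.05],"rot":[0,0,0]},{"slide":[0.315,0.54,-0.15],"rot":[0,0,0]},{"slide":[0.315,0.54,-0.27],"rot":[0,0,0]},{"slide":[0.315,0.54,-0.4],"rot":[0,0,0]},{"slide":[0.315,0.54,-0.5],"rot":[0,0,0]},{"slide":[0.315,0.54,-0.5],"rot":[0,0,0]}]'
python3 -m inch '[{"slide":[0,0,-0.07],"rot":[0,0,0]},{"slide":[0,0,-0.14],"rot":[0,0,0]},{"slide":[0,0,-0.21],"rot":[0,0,0]},{"slide":[0,0,-0.28],"rot":[0,0,0]},{"slide":[0,0,-0.33],"rot":[0,0,0]},{"slide":[0,0,-0.37],"rot":[0,0,0]},{"slide":[0,0,-0.385],"rot":[0,0,0]},{"slide":[0,0,-0.385],"rot":[0,0,0]},{"slide":[0,0,-0.385],"rot":[0,0,0]}]'
python3 -m inch '[{"slide":[0,0,0],"rot":[0,0,0]},{"slide":[0,0,0],"rot":[0,0,0]},{"slide":[0,0,0],"rot":[0,0,0]},{"slide":[0,0,0],"rot":[0,0,0]},{"slide":[0,0,0],"rot":[0,0,0]},{"slide":[0,0,0],"rot":[0,0,0]},{"slide":[0,0,0],"rot":[0,0,0]},{"slide":[0,0,0],"rot":[0,0,0]},{"slide":[0,0,0],"rot":[0,0,0]}]' 1 10
```

```text
t: 15.97
eef_pos: [0.5801, -0.0869, 0.2868]
ee_rot: [-0.316, 3.125, 0.0]
contact_force: [0.4, -0.6, -0.4]
gripper_width: 0.083
finger_force: 0.0
t: 16.72
eef_pos: [0.6394, 0.0193, 0.1822]
ee_rot: [0.314, -3.118, 0.0]
contact_force: [-1.0, 0.4, 0.0]
gripper_width: 0.0826
finger_force: 0.0
t: 17.47
eef_pos: [0.6422, 0.0192, 0.1099]
ee_rot: [-0.314, 3.125, -0.0]
contact_force: [0.0, 0.2, -0.3]
gripper_width: 0.0827
finger_force: 0.0
t: 18.22
eef_pos: [0.642, 0.0193, 0.1099]
ee_rot: [-0.315, 3.126, 0.0]
contact_force: [-0.5, -0.2, 1.2]
gripper_width: 0.0455
finger_force: 10.0
```

```bash
python3 -m inch '[{"slide":[0,0,0.02],"rot":[0,0,0]},{"slide":[0,0,0.08],"rot":[0,0,0]},{"slide":[0,0,0.18],"rot":[0,0,0]},{"slide":[0,0,0.3],"rot":[0,0,0]},{"slide":[0,0,0.42],"rot":[0,0,0]},{"slide":[-0.02,0.03,0.52],"rot":[0,0,0]},{"slide":[-0.06,0.1,0.58],"rot":[0,0,0]},{"slide":[-0.11,0.2,0.6],"rot":[0,0,0]},{"slide":[-0.16,0.32,0.6],"rot":[0,0,0]},{"slide":[-0.2,0.44,0.6],"rot":[0,0,0]}]'
python3 - <<'E'
from h import *
for n,z in(("top0",0),("scene0",0)):
    p=np.load(n+".npz")["p"];k=n[:-1];r=(112,148,182,232) if k=="top" else (95,205,200,280)
    q=p[r[1]:r[3],r[0]:r[2]];g=cv2.cvtColor(q,cv2.COLOR_BGR2HSV)
    m=((g[...,1]>(14 if k=="top" else 10))&(g[...,0]>75)&(g[...,0]<130)&(g[...,2]>70)).astype(np.uint8)
    m=cv2.morphologyEx(m,cv2.MORPH_OPEN,np.ones((3,3)))
    c=max(cv2.findContours(m,cv2.RETR_EXTERNAL,cv2.CHAIN_APPROX_NONE)[0],key=cv2.contourArea)
    e=cv2.fitEllipse(cv2.convexHull(c));u,v=e[0][0]+r[0],e[0][1]+r[1];print(k,(u,v),e[1],ray(k,u,v,.028))
E
```

```text
t: 19.05
eef_pos: [0.6015, 0.1076, 0.2313]
ee_rot: [-0.312, 3.124, 0.0]
contact_force: [-0.3, 0.6, -1.1]
gripper_width: 0.0458
finger_force: 10.0
top (145.54978942871094, 183.09685134887695) (45.97304153442383, 47.481300354003906) [0.52659613 0.30290392]Traceback (most recent call last):
  File "<stdin>", line 7, in <module>
ValueError: max() iterable argument is empty
```

```bash
python3 -m inch '[{"slide":[-0.05,0.13,0],"rot":[0,0,0]},{"slide":[-0.1,0.26,0],"rot":[0,0,0]},{"slide":[-0.15,0.39,0],"rot":[0,0,0]},{"slide":[-0.2,0.52,0],"rot":[0,0,0]},{"slide":[-0.25,0.65,0],"rot":[0,0,0]},{"slide":[-0.3,0.78,0],"rot":[0,0,0]},{"slide":[-0.34,0.88,0],"rot":[0,0,0]},{"slide":[-0.37,0.95,-0.04],"rot":[0,0,0]},{"slide":[-0.38,0.98,-0.1],"rot":[0,0,0]},{"slide":[-0.38,0.98,-0.18],"rot":[0,0,0]}]'
python3 -m inch '[{"slide":[0,0,-0.08],"rot":[0,0,0]},{"slide":[0,0,-0.15],"rot":[0,0,0]},{"slide":[0,0,-0.21],"rot":[0,0,0]},{"slide":[0,0,-0.26],"rot":[0,0,0]},{"slide":[0,0,-0.3],"rot":[0,0,0]},{"slide":[0,0,-0.33],"rot":[0,0,0]},{"slide":[0,0,-0.343],"rot":[0,0,0]},{"slide":[0,0,-0.343],"rot":[0,0,0]},{"slide":[0,0,-0.343],"rot":[0,0,0]}]'
python3 -c "
from h import *
p,d=camera('scene');cv2.imwrite('pics/s4.png',p)"
```

```text
t: 19.88
eef_pos: [0.5257, 0.3049, 0.1937]
ee_rot: [-0.318, 3.124, 0.002]
contact_force: [-0.7, -0.8, 0.1]
gripper_width: 0.0459
finger_force: 10.0
t: 20.63
eef_pos: [0.5263, 0.3033, 0.1254]
ee_rot: [-0.314, 3.125, 0.001]
contact_force: [0.1, -0.5, -0.0]
gripper_width: 0.0462
finger_force: 10.0
```

View pics/s4.png

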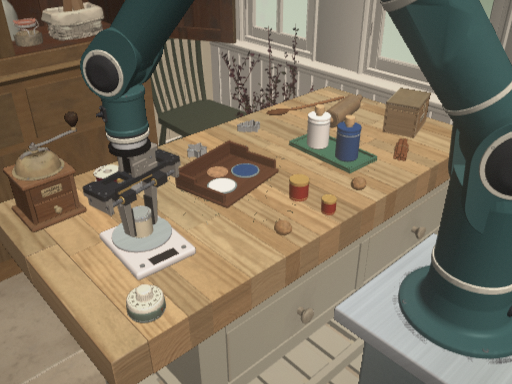

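The tin sits in the middle of the plate (142,222), both canisters stand in the tray, and the cork pad is free at (217,171). Release and go on to the new tin.

```bash
python3 -m inch '[{"slide":[0,0,0],"rot":[0,0,0]},{"slide":[0,0,0],"rot":[0,0,0]},{"slide":[0,0,0],"rot":[0,0,0]},{"slide":[0,0,0],"rot":[0,0,0]},{"slide":[0,0,0],"rot":[0,0,0]},{"slide":[0,0,0],"rot":[0,0,0]},{"slide":[0,0,0.05],"rot":[0,0,0]},{"slide":[0,0,0.2],"rot":[0,0,0]},{"slide":[0,0,0.35],"rot":[0,0,0]},{"slide":[0,0,0.5],"rot":[0,0,0]}]' 0.1 10
python3 -m inch '[{"slide":[-0.04,-0.1,0],"rot":[0,0,0]},{"slide":[-0.08,-0.25,0],"rot":[0,0,0]},{"slide":[-0.12,-0.4,0],"rot":[0,0,0]},{"slide":[-0.16,-0.55,0],"rot":[0,0,0]},{"slide":[-0.2,-0.7,0],"rot":[0,0,0]},{"slide":[-0.24,-0.85,0],"rot":[0,0,0]},{"slide":[-0.26,-1,0],"rot":[0,0,0]}]'
python3 -m inch '[{"slide":[-0.04,-0.15,0],"rot":[0,0,0]},{"slide":[-0.08,-0.3,0],"rot":[0,0,0]},{"slide":[-0.12,-0.45,0],"rot":[0,0,0]},{"slide":[-0.16,-0.6,0],"rot":[0,0,0]},{"slide":[-0.2,-0.7,0],"rot":[0,0,0]},{"slide":[-0.2,-0.8,0],"rot":[0,0,0]},{"slide":[-0.2,-0.805,0],"rot":[0,0,0]},{"slide":[-0.2,-0.805,0],"rot":[0,0,0]}]'
python3 - <<'E'
from h import *
p,d=camera("top");np.savez("top2.npz",p=p)
for n,lo,hi,roi,z in[("old",(80,5,85),(130,60,255),(115,150,182,215),.076),("new",(15,130,80),(30,255,255),(280,205,315,240),.048),("cork",(5,60,75),(20,255,255),(255,128,282,158),.013)]:
    for b in blobs(p,lo,hi,roi)[:2]:print(n,np.round(b,1),ray("top",b[0],b[1],z).round(4))
cv2.imwrite("pics/t2.png",cv2.convertScaleAbs(cv2.resize(p[110:250,110:310],None,fx=4,fy=4,interpolation=cv2.INTER_CUBIC),alpha=1.6))
E
```

```text
t: 21.52
eef_pos: [0.5258, 0.303, 0.2266]
ee_rot: [0.314, -3.125, 0.001]
contact_force: [0.5, -0.0, -0.5]
gripper_width: 0.0829
finger_force: 0.0
t: 22.1
eef_pos: [0.4729, 0.1019, 0.2259]
ee_rot: [-0.315, 3.125, 0.001]
contact_force: [0.7, -0.6, 0.4]
gripper_width: 0.0827
finger_force: 0.0
t: 22.77
eef_pos: [0.4341, -0.0585, 0.2258]
ee_rot: [-0.31, 3.125, 0.0]
contact_force: [0.2, -1.1, -0.5]
gripper_width: 0.0829
finger_force: 0.0
old [ 145.5  183.5   47.    47.    90.  1752. ] [0.5195 0.2899]
cork [266.7 141.   29.1  24.9  41.6 506.5] [0.6375 0.015 ]
```

View pics/t2.png

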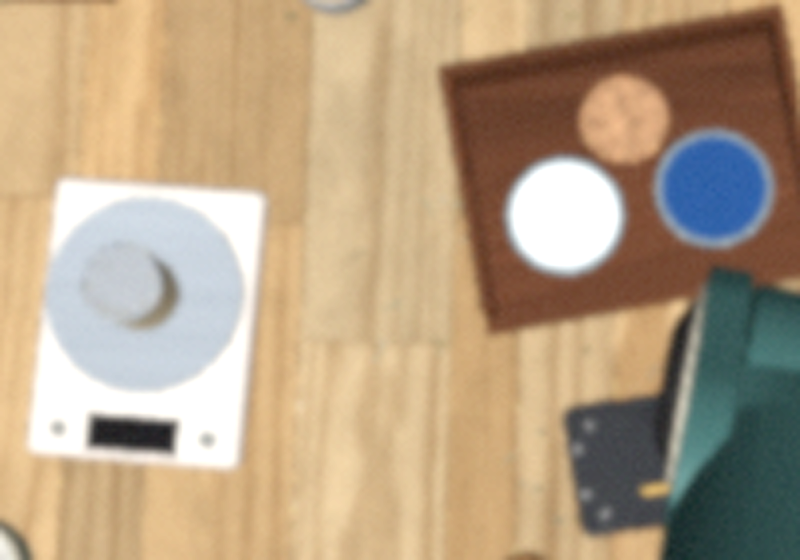

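The plate is centred at crop (145,294), tin lid at (124,282), which parallax should explain; cork pad at (624,118). The gripper is above the new tin.

```bash
python3 - <<'E'
from h import *
for n,u,v,z in(("tin",124,282,.076),("plate",145,294,.028),("cork",624,118,.013)):print(n,ray("top",110+u/4-.4,110+v/4-.4,z).round(4))
E
python3 -m inch '[{"slide":[0,0,-0.1],"rot":[0,0,0]},{"slide":[0,0,-0.2],"rot":[0,0,0]},{"slide":[0,0,-0.3],"rot":[0,0,0]},{"slide":[0,0,-0.4],"rot":[0,0,0]},{"slide":[0,0,-0.48],"rot":[0,0,0]},{"slide":[0,0,-0.55],"rot":[0,0,0]},{"slide":[0,0,-0.6],"rot":[0,0,0]},{"slide":[0,0,-0.64],"rot":[0,0,0]},{"slide":[0,0,-0.64],"rot":[0,0,0]},{"slide":[0,0,-0.64],"rot":[0,0,0]}]'
python3 -m inch '[{"slide":[0,0,0],"rot":[0,0,0]},{"slide":[0,0,0],"rot":[0,0,0]},{"slide":[0,0,0],"rot":[0,0,0]},{"slide":[0,0,0],"rot":[0,0,0]},{"slide":[0,0,0],"rot":[0,0,0]},{"slide":[0,0,0],"rot":[0,0,0]},{"slide":[0,0,0],"rot":[0,0,0]},{"slide":[0,0,0],"rot":[0,0,0]},{"slide":[0,0,0],"rot":[0,0,0]}]' 1 10
```

```text
tin [0.5271 0.3016]
plate [0.5266 0.3022]
cork [0.6421 0.0179]
t: 23.65
eef_pos: [0.4341, -0.0574, 0.0971]
ee_rot: [0.316, -3.125, -0.0]
contact_force: [-0.1, -0.4, -0.5]
gripper_width: 0.0829
finger_force: 0.0
t: 24.4
eef_pos: [0.4341, -0.0578, 0.0973]
ee_rot: [-0.315, 3.125, 0.0]
contact_force: [-0.5, -0.1, 4.1]
gripper_width: 0.0457
finger_force: 10.0
```

```bash
python3 -m inch '[{"slide":[0,0,0.02],"rot":[0,0,0]},{"slide":[0,0,0.08],"rot":[0,0,0]},{"slide":[0,0,0.18],"rot":[0,0,0]},{"slide":[0,0,0.3],"rot":[0,0,0]},{"slide":[0,0,0.42],"rot":[0,0,0]},{"slide":[0.03,0.02,0.52],"rot":[0,0,0]},{"slide":[0.1,0.05,0.58],"rot":[0,0,0]},{"slide":[0.2,0.1,0.6],"rot":[0,0,0]},{"slide":[0.32,0.14,0.6],"rot":[0,0,0]},{"slide":[0.44,0.18,0.6],"rot":[0,0,0]}]'
python3 -m inch '[{"slide":[0.12,0.04,0],"rot":[0,0,0]},{"slide":[0.24,0.08,0],"rot":[0,0,0]},{"slide":[0.36,0.12,0],"rot":[0,0,0]},{"slide":[0.46,0.16,0],"rot":[0,0,0]},{"slide":[0.54,0.19,0],"rot":[0,0,0]},{"slide":[0.59,0.2,0],"rot":[0,0,0]},{"slide":[0.6,0.2,-0.04],"rot":[0,0,0]},{"slide":[0.6,0.2,-0.1],"rot":[0,0,0]},{"slide":[0.6,0.2,-0.18],"rot":[0,0,0]},{"slide":[0.6,0.2,-0.25],"rot":[0,0,0]}]'
python3 -m inch '[{"slide":[0,0,-0.08],"rot":[0,0,0]},{"slide":[0,0,-0.14],"rot":[0,0,0]},{"slide":[0,0,-0.19],"rot":[0,0,0]},{"slide":[0,0,-0.23],"rot":[0,0,0]},{"slide":[0,0,-0.26],"rot":[0,0,0]},{"slide":[0,0,-0.28],"rot":[0,0,0]},{"slide":[0,0,-0.285],"rot":[0,0,0]},{"slide":[0,0,-0.285],"rot":[0,0,0]},{"slide":[0,0,-0.285],"rot":[0,0,0]}]'
```

```text
t: 25.23
eef_pos: [0.5227, -0.0212, 0.2178]
ee_rot: [-0.315, 3.125, 0.001]
contact_force: [0.1, -1.1, -0.6]
gripper_width: 0.0456
finger_force: 10.0
t: 26.07
eef_pos: [0.6404, 0.0177, 0.1651]
ee_rot: [0.313, -3.124, 0.0]
contact_force: [-0.3, -0.8, -0.6]
gripper_width: 0.0453
finger_force: 10.0
t: 26.82
eef_pos: [0.6423, 0.0182, 0.1105]
ee_rot: [-0.315, 3.125, 0.0]
contact_force: [0.4, 0.0, 0.1]
gripper_width: 0.0455
finger_force: 10.0
```

```bash
python3 -m inch '[{"slide":[0,0,0],"rot":[0,0,0]},{"slide":[0,0,0],"rot":[0,0,0]},{"slide":[0,0,0],"rot":[0,0,0]},{"slide":[0,0,0],"rot":[0,0,0]},{"slide":[0,0,0],"rot":[0,0,0]},{"slide":[0,0,0],"rot":[0,0,0]},{"slide":[0,0,0.1],"rot":[0,0,0]},{"slide":[0,0,0.3],"rot":[0,0,0]},{"slide":[0,0,0.5],"rot":[0,0,0]},{"slide":[0,0,0.7],"rot":[0,0,0]}]' 0.1 25
python3 -m inch '[{"slide":[-0.05,-0.08,0.1],"rot":[0,0,0]},{"slide":[-0.12,-0.22,0.15],"rot":[0,0,0]},{"slide":[-0.2,-0.36,0.15],"rot":[0,0,0]},{"slide":[-0.28,-0.5,0.15],"rot":[0,0,0]},{"slide":[-0.36,-0.64,0.15],"rot":[0,0,0]},{"slide":[-0.44,-0.78,0.15],"rot":[0,0,0]},{"slide":[-0.52,-0.9,0.15],"rot":[0,0,0]},{"slide":[-0.6,-1,0.15],"rot":[0,0,0]}]' 0.4
python3 -m inch '[{"slide":[-0.06,-0.12,0],"rot":[0,0,0]},{"slide":[-0.12,-0.24,0],"rot":[0,0,0]},{"slide":[-0.17,-0.36,0],"rot":[0,0,0]},{"slide":[-0.2,-0.46,0],"rot":[0,0,0]},{"slide":[-0.215,-0.52,0],"rot":[0,0,0]},{"slide":[-0.215,-0.535,0],"rot":[0,0,0]},{"slide":[-0.215,-0.535,0],"rot":[0,0,0]}]'
python3 - <<'E'
from h import *
p,d=camera("top");np.savez("top3.npz",p=p);q,d=camera("scene")
for b in blobs(p,(15,130,80),(30,255,255),(250,120,280,150))[:1]:print("new",np.round(b,1),ray("top",b[0],b[1],.061).round(4))
a=cv2.convertScaleAbs(cv2.resize(p[110:220,210:320],(400,400),interpolation=cv2.INTER_CUBIC),alpha=1.6)
b=cv2.resize(q[80:240,240:400],(400,400),interpolation=cv2.INTER_CUBIC)
cv2.imwrite("pics/t3.png",np.hstack([a,b]))
E
```

```text
t: 27.65
eef_pos: [0.6415, 0.0181, 0.2513]
ee_rot: [0.314, -3.125, 0.0]
contact_force: [1.5, -0.7, 1.0]
gripper_width: 0.0827
finger_force: 0.0
t: 28.32
eef_pos: [0.5207, -0.1839, 0.2804]
ee_rot: [-0.312, 3.126, -0.001]
contact_force: [0.7, -0.2, 0.0]
gripper_width: 0.0554
finger_force: 0.0
t: 28.9
eef_pos: [0.4791, -0.2891, 0.2801]
ee_rot: [-0.313, 3.126, 0.0]
contact_force: [-0.1, 0.8, -0.5]
gripper_width: 0.055
finger_force: 0.0
new [265.5 133.5  19.   21.   90.  309.5] [0.6446 0.0174]
```

View pics/t3.png

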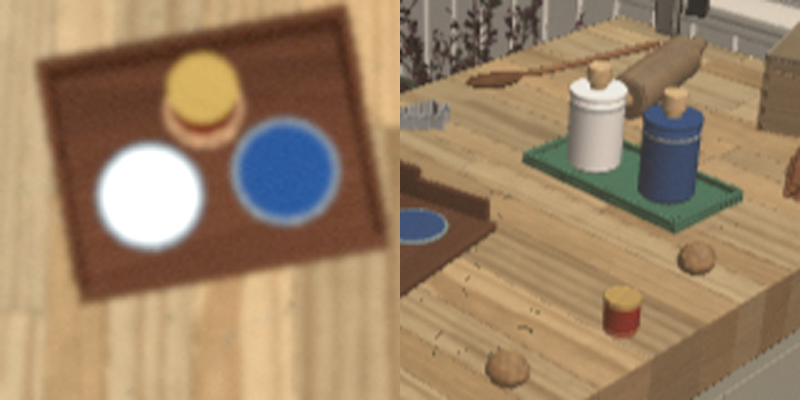

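The new tin stands on the cork pad, concentric with it, and both canisters are upright in the tray. Fetch blue.

```bash
python3 -m inch '[{"slide":[0,0,-0.1],"rot":[0,0,0]},{"slide":[0,0,-0.2],"rot":[0,0,0]},{"slide":[0,0,-0.3],"rot":[0,0,0]},{"slide":[0,0,-0.38],"rot":[0,0,0]},{"slide":[0,0,-0.44],"rot":[0,0,0]},{"slide":[0,0,-0.465],"rot":[0,0,0]},{"slide":[0,0,-0.465],"rot":[0,0,0]},{"slide":[0,0,-0.465],"rot":[0,0,0]}]'
python3 -m inch '[{"slide":[0,0,0],"rot":[0,0,0]},{"slide":[0,0,0],"rot":[0,0,0]},{"slide":[0,0,0],"rot":[0,0,0]},{"slide":[0,0,0],"rot":[0,0,0]},{"slide":[0,0,0],"rot":[0,0,0]},{"slide":[0,0,0],"rot":[0,0,0]},{"slide":[0,0,0],"rot":[0,0,0]},{"slide":[0,0,0],"rot":[0,0,0]}]' 1 25
python3 -m inch '[{"slide":[0,0,0.02],"rot":[0,0,0]},{"slide":[0,0,0.08],"rot":[0,0,0]},{"slide":[0,0,0.18],"rot":[0,0,0]},{"slide":[0,0,0.3],"rot":[0,0,0]},{"slide":[0,0,0.42],"rot":[0,0,0]},{"slide":[0,0.03,0.5],"rot":[0,0,0]},{"slide":[0.02,0.08,0.54],"rot":[0,0,0]},{"slide":[0.04,0.15,0.54],"rot":[0,0,0]},{"slide":[0.07,0.25,0.54],"rot":[0,0,0]},{"slide":[0.1,0.36,0.54],"rot":[0,0,0]}]'
python3 -m inch '[{"slide":[0.04,0.12,0],"rot":[0,0,0]},{"slide":[0.09,0.24,0],"rot":[0,0,0]},{"slide":[0.15,0.36,0],"rot":[0,0,0]},{"slide":[0.22,0.48,0],"rot":[0,0,0]},{"slide":[0.3,0.6,0],"rot":[0,0,0]},{"slide":[0.37,0.71,0],"rot":[0,0,0]},{"slide":[0.43,0.8,0],"rot":[0,0,0]},{"slide":[0.48,0.86,0],"rot":[0,0,0]},{"slide":[0.5,0.895,-0.04],"rot":[0,0,0]},{"slide":[0.5,0.895,-0.1],"rot":[0,0,0]}]'
```

```text
t: 29.67
eef_pos: [0.4794, -0.2885, 0.1874]
ee_rot: [-0.316, 3.125, -0.0]
contact_force: [-0.7, -0.1, 0.4]
gripper_width: 0.0551
finger_force: 0.0
t: 30.33
eef_pos: [0.4792, -0.289, 0.1875]
ee_rot: [-0.314, 3.125, -0.001]
contact_force: [-0.2, -0.9, 2.4]
gripper_width: 0.0253
finger_force: 25.0
t: 31.17
eef_pos: [0.4985, -0.2167, 0.2959]
ee_rot: [-0.312, 3.126, -0.0]
contact_force: [0.9, 0.2, -1.6]
gripper_width: 0.0255
finger_force: 25.0
t: 32.0
eef_pos: [0.6, -0.0363, 0.2754]
ee_rot: [-0.318, 3.123, 0.0]
contact_force: [-0.1, 0.2, -3.0]
gripper_width: 0.025
finger_force: 25.0
```

```bash
python3 -m inch '[{"slide":[0,0,-0.08],"rot":[0,0,0]},{"slide":[0,0,-0.16],"rot":[0,0,0]},{"slide":[0,0,-0.23],"rot":[0,0,0]},{"slide":[0,0,-0.29],"rot":[0,0,0]},{"slide":[0,0,-0.34],"rot":[0,0,0]},{"slide":[0,0,-0.37],"rot":[0,0,0]},{"slide":[0,0,-0.39],"rot":[0,0,0]},{"slide":[0,0,-0.4],"rot":[0,0,0]},{"slide":[0,0,-0.4],"rot":[0,0,0]},{"slide":[0,0,-0.4],"rot":[0,0,0]}]'
python3 -c "
from h import *
p,d=camera('scene');cv2.imwrite('pics/s5.png',cv2.resize(p[60:260,130:390],None,fx=3,fy=3,interpolation=cv2.INTER_CUBIC))"
```

```text
t: 32.83
eef_pos: [0.5993, -0.0379, 0.1957]
ee_rot: [-0.314, 3.124, -0.0]
contact_force: [-0.4, 0.4, -2.5]
gripper_width: 0.0251
finger_force: 25.0
```

View pics/s5.png

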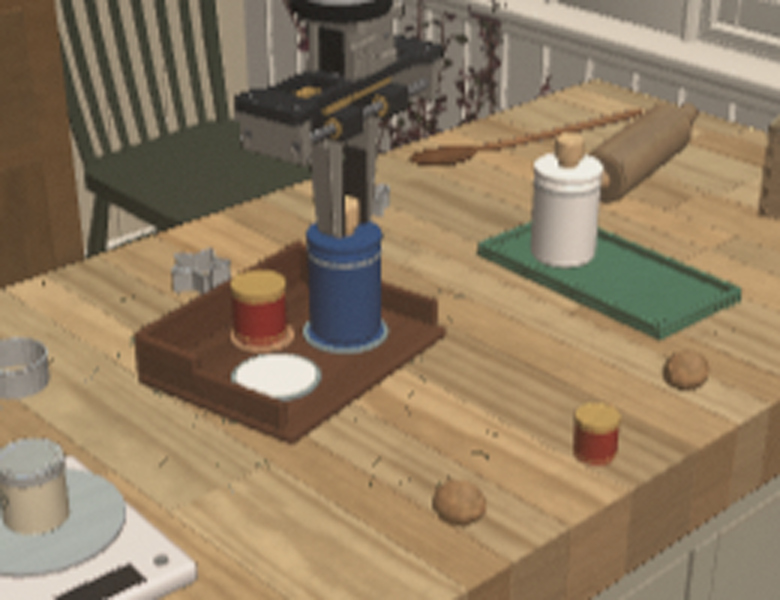

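Blue is on its pad, upright; the force shows it is barely off. Lower 1 mm, release, fetch white.

```bash
python3 -m inch '[{"slide":[0,0,-0.003],"rot":[0,0,0]},{"slide":[0,0,-0.005],"rot":[0,0,0]},{"slide":[0,0,-0.005],"rot":[0,0,0]}]'
python3 -m inch '[{"slide":[0,0,0],"rot":[0,0,0]},{"slide":[0,0,0],"rot":[0,0,0]},{"slide":[0,0,0],"rot":[0,0,0]},{"slide":[0,0,0],"rot":[0,0,0]},{"slide":[0,0,0],"rot":[0,0,0]},{"slide":[0,0,0.02],"rot":[0,0,0]},{"slide":[0,0,0.1],"rot":[0,0,0]},{"slide":[0,0,0.25],"rot":[0,0,0]},{"slide":[0,0,0.4],"rot":[0,0,0]},{"slide":[0,0,0.46],"rot":[0,0,0]}]' 0.4 25
python3 -m inch '[{"slide":[-0.01,-0.1,0],"rot":[0,0,0]},{"slide":[-0.03,-0.25,0],"rot":[0,0,0]},{"slide":[-0.05,-0.4,0],"rot":[0,0,0]},{"slide":[-0.07,-0.55,0],"rot":[0,0,0]},{"slide":[-0.095,-0.7,0],"rot":[0,0,0]},{"slide":[-0.095,-0.85,0],"rot":[0,0,0]},{"slide":[-0.095,-1,0],"rot":[0,0,0]}]'
python3 -m inch '[{"slide":[0,-0.12,0],"rot":[0,0,0]},{"slide":[0,-0.22,0],"rot":[0,0,0]},{"slide":[0,-0.255,-0.05],"rot":[0,0,0]},{"slide":[0,-0.255,-0.15],"rot":[0,0,0]},{"slide":[0,-0.255,-0.26],"rot":[0,0,0]},{"slide":[0,-0.255,-0.36],"rot":[0,0,0]},{"slide":[0,-0.255,-0.44],"rot":[0,0,0]},{"slide":[0,-0.255,-0.495],"rot":[0,0,0]},{"slide":[0,-0.255,-0.495],"rot":[0,0,0]},{"slide":[0,-0.255,-0.495],"rot":[0,0,0]}]'
python3 -m inch '[{"slide":[0,0,0],"rot":[0,0,0]},{"slide":[0,0,0],"rot":[0,0,0]},{"slide":[0,0,0],"rot":[0,0,0]},{"slide":[0,0,0],"rot":[0,0,0]},{"slide":[0,0,0],"rot":[0,0,0]},{"slide":[0,0,0],"rot":[0,0,0]},{"slide":[0,0,0],"rot":[0,0,0]},{"slide":[0,0,0],"rot":[0,0,0]}]' 1 25
```

```text
t: 33.13
eef_pos: [0.5995, -0.0378, 0.1955]
ee_rot: [-0.314, 3.124, 0.0]
contact_force: [-2.0, -0.5, 5.7]
gripper_width: 0.0253
finger_force: 25.0
t: 33.97
eef_pos: [0.6004, -0.0382, 0.2902]
ee_rot: [-0.314, 3.12, -0.001]
contact_force: [1.8, -0.5, -0.2]
gripper_width: 0.0551
finger_force: 0.0
t: 34.55
eef_pos: [0.5794, -0.2391, 0.2859]
ee_rot: [0.314, -3.126, -0.001]
contact_force: [1.7, 0.7, 0.6]
gripper_width: 0.0551
finger_force: 0.0
t: 35.38
eef_pos: [0.5799, -0.2881, 0.1864]
ee_rot: [0.315, -3.125, -0.001]
contact_force: [-0.3, 0.3, 0.4]
gripper_width: 0.0551
finger_force: 0.0
t: 36.05
eef_pos: [0.5801, -0.2887, 0.1874]
ee_rot: [-0.315, 3.125, 0.0]
contact_force: [-0.7, 0.5, 2.7]
gripper_width: 0.025
finger_force: 25.0
```

```bash
python3 -m inch '[{"slide":[0,0,0.02],"rot":[0,0,0]},{"slide":[0,0,0.08],"rot":[0,0,0]},{"slide":[0,0,0.18],"rot":[0,0,0]},{"slide":[0,0,0.3],"rot":[0,0,0]},{"slide":[0,0,0.42],"rot":[0,0,0]},{"slide":[0,0,0.54],"rot":[0,0,0]},{"slide":[0,0,0.66],"rot":[0,0,0]},{"slide":[0,0,0.75],"rot":[0,0,0]},{"slide":[0,0,0.8],"rot":[0,0,0]},{"slide":[0,0,0.8],"rot":[0,0,0]}]'
python3 -m inch '[{"slide":[0,0.02,0],"rot":[0,0,0]},{"slide":[0,0.07,0],"rot":[0,0,0]},{"slide":[0,0.14,0],"rot":[0,0,0]},{"slide":[0,0.23,0],"rot":[0,0,0]},{"slide":[0,0.34,0],"rot":[0,0,0]},{"slide":[0,0.46,0],"rot":[0,0,0]},{"slide":[0,0.58,0],"rot":[0,0,0]},{"slide":[0,0.7,0],"rot":[0,0,0]},{"slide":[0,0.82,0],"rot":[0,0,0]},{"slide":[0,0.94,0],"rot":[0,0,0]}]'
python3 -m inch '[{"slide":[0,0.12,0],"rot":[0,0,0]},{"slide":[0,0.24,0],"rot":[0,0,0]},{"slide":[0,0.36,0],"rot":[0,0,0]},{"slide":[0,0.48,0],"rot":[0,0,0]},{"slide":[0.01,0.58,0],"rot":[0,0,0]},{"slide":[0.01,0.66,0],"rot":[0,0,0]},{"slide":[0.01,0.72,0],"rot":[0,0,0]},{"slide":[0.01,0.755,0],"rot":[0,0,0]},{"slide":[0.01,0.765,-0.03],"rot":[0,0,0]},{"slide":[0.01,0.765,-0.1],"rot":[0,0,0]}]'
python3 -m inch '[{"slide":[0,0,-0.1],"rot":[0,0,0]},{"slide":[0,0,-0.2],"rot":[0,0,0]},{"slide":[0,0,-0.3],"rot":[0,0,0]},{"slide":[0,0,-0.39],"rot":[0,0,0]},{"slide":[0,0,-0.47],"rot":[0,0,0]},{"slide":[0,0,-0.54],"rot":[0,0,0]},{"slide":[0,0,-0.59],"rot":[0,0,0]},{"slide":[0,0,-0.62],"rot":[0,0,0]},{"slide":[0,0,-0.64],"rot":[0,0,0]},{"slide":[0,0,-0.645],"rot":[0,0,0]}]'
python3 -c "
from h import *
p,d=camera('scene');cv2.imwrite('pics/s6.png',cv2.resize(p[60:260,130:390],None,fx=3,fy=3,interpolation=cv2.INTER_CUBIC))"
```

```text
t: 36.88
eef_pos: [0.5805, -0.2894, 0.3501]
ee_rot: [-0.314, 3.122, -0.003]
contact_force: [0.3, 0.1, -2.2]
gripper_width: 0.0253
finger_force: 25.0
t: 37.72
eef_pos: [0.5792, -0.0977, 0.3459]
ee_rot: [0.317, -3.123, -0.002]
contact_force: [1.4, -0.3, -2.3]
gripper_width: 0.0252
finger_force: 25.0
t: 38.55
eef_pos: [0.5825, 0.0527, 0.328]
ee_rot: [-0.315, 3.123, 0.0]
contact_force: [0.1, -0.3, -2.4]
gripper_width: 0.0253
finger_force: 25.0
t: 39.38
eef_pos: [0.5818, 0.0518, 0.1976]
ee_rot: [0.314, -3.125, 0.0]
contact_force: [-0.4, -0.4, -2.0]
gripper_width: 0.0254
finger_force: 25.0
```

View pics/s6.png

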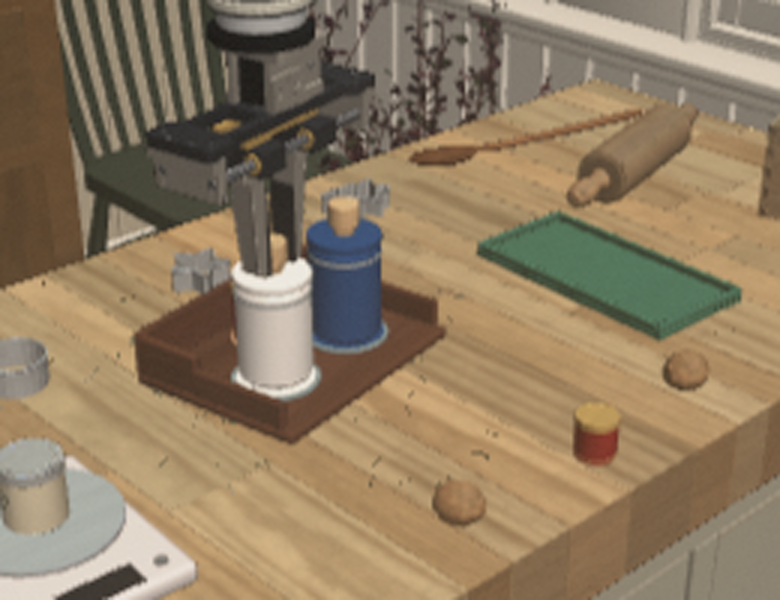

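White hangs upright 3 mm over its pad and blue stands upright behind. Lower, release, retreat and look.

```bash
python3 -m inch '[{"slide":[0,0,-0.007],"rot":[0,0,0]},{"slide":[0,0,-0.013],"rot":[0,0,0]},{"slide":[0,0,-0.018],"rot":[0,0,0]},{"slide":[0,0,-0.02],"rot":[0,0,0]},{"slide":[0,0,-0.02],"rot":[0,0,0]}]'
python3 -m inch '[{"slide":[0,0,0],"rot":[0,0,0]},{"slide":[0,0,0],"rot":[0,0,0]},{"slide":[0,0,0],"rot":[0,0,0]},{"slide":[0,0,0],"rot":[0,0,0]},{"slide":[0,0,0],"rot":[0,0,0]},{"slide":[0,0,0.02],"rot":[0,0,0]},{"slide":[0,0,0.1],"rot":[0,0,0]},{"slide":[0,0,0.25],"rot":[0,0,0]},{"slide":[0,0,0.4],"rot":[0,0,0]},{"slide":[0,0,0.55],"rot":[0,0,0]}]' 0.4 25
python3 -m inch '[{"slide":[-0.1,0.15,0],"rot":[0,0,0]},{"slide":[-0.2,0.3,0],"rot":[0,0,0]},{"slide":[-0.3,0.45,0],"rot":[0,0,0]},{"slide":[-0.4,0.6,0],"rot":[0,0,0]},{"slide":[-0.5,0.75,0],"rot":[0,0,0]},{"slide":[-0.6,0.9,0],"rot":[0,0,0]},{"slide":[-0.65,1,0],"rot":[0,0,0]},{"slide":[-0.65,1,0],"rot":[0,0,0]}]'
python3 - <<'E'
from h import *
p,d=camera("top");q,d=camera("scene")
for n,lo,hi,roi,z in[("knobW",(12,50,110),(25,255,255),(241,147,259,166),.129),("knobB",(12,50,110),(25,255,255),(281,140,300,160),.129),("new",(15,130,80),(30,255,255),(252,122,280,150),.061)]:
    for b in blobs(p,lo,hi,roi)[:1]:print(n,np.round(b,1),ray("top",b[0],b[1],z).round(4))
a=cv2.convertScaleAbs(cv2.resize(p[110:210,220:320],(400,400),interpolation=cv2.INTER_CUBIC),alpha=1.6)
b=cv2.resize(q[110:270,130:290],(400,400),interpolation=cv2.INTER_CUBIC)
cv2.imwrite("pics/f.png",np.hstack([a,b]))
E
```

```text
t: 39.85
eef_pos: [0.5825, 0.0523, 0.1954]
ee_rot: [-0.314, 3.124, 0.001]
contact_force: [-0.9, -0.3, 5.4]
gripper_width: 0.0251
finger_force: 25.0
t: 40.68
eef_pos: [0.5817, 0.0521, 0.3054]
ee_rot: [0.314, -3.125, 0.0]
contact_force: [0.7, 0.7, 0.4]
gripper_width: 0.0552
finger_force: 0.0
t: 41.35
eef_pos: [0.4489, 0.2573, 0.3044]
ee_rot: [0.328, -3.124, -0.004]
contact_force: [0.4, 0.1, -0.4]
gripper_width: 0.0551
finger_force: 0.0
knobW [248.5 154.   10.    9.   90.   72. ] [0.5818 0.0522]
knobB [290.  147.   10.   10.   90.   84.5] [ 0.5989 -0.0384]
new [265.5 133.5  19.   21.   90.  311. ] [0.6446 0.0174]
```

View pics/f.png

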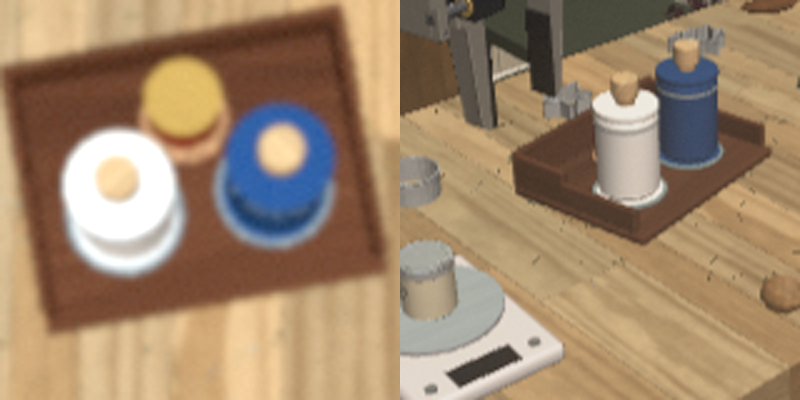

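All items stand upright and centred: both canisters within 1 mm of their pads, the new tin on the cork, the old tin on the scale. Arm is clear.

```bash
python3 -c "
from workcell import *
print(close_job())"
```

```text
the job is handed in; nothing more can be done
None
```

Job handed in after about 41 s of robot time: the old tin is on the scale plate, the larger red tin is on the cork pad, and each canister is back on its own pad; the last pictures show all of them upright and centred to within about 3 mm.

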